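Read a tube block on two sides

TASK

The grooved aluminium tube block has to be read on two of its sides at the small fixed reader. Bring it up with its long three-grooved side flat against the reader's steel front plate, centred on the window and down on the bench, and keep it there for a second; then draw it back, turn it a quarter turn and leave it standing on the bench with its one-grooved end flat against the plate, centred on the window. Leave the smooth-sided block where it is.

Things in the scene. Friction and masses are not known exactly. Their poses are not given: they have to be found in the camera images.
- grooved_block: workpiece: aluminium block 48 (x) x 80 (y) x 45 mm high; on top an upright lifting plate to grip: 12 mm thick (x), 44 long (y), top at 85 mm. 0.25-0.5 kg. Origin: centre of underside. Full-height grooves 10 mm deep: three 12 mm wide in the long side at its +x (24 mm from origin), one 16 mm wide in the end at its +y (40 mm from origin); other two sides smooth..
- plain_block: bystander: aluminium block 48 (x) x 80 (y) x 45 mm high; on top an upright lifting plate to grip: 12 mm thick (x), 44 long (y), top at 85 mm. 0.25-0.5 kg. Origin: centre of underside. All four sides smooth. Stands on the other side of the reader.
- reader: fixed reader: bent steel bracket, upright front plate 110 mm wide, 42 high, 40 mm window in its middle, grey sensor head behind; 62 mm deep. Origin: on the plate's front face below the window's middle, at bench height. x points from the front face into the reader, roughly away from the robot (a block comes up along +x, from the robot's side); y along the plate; z up.
There are look-alikes about, which are no part of the job. What is shaped like the reader but pink or red is not meant.

How it is judged:
On the way, in this order (a step that is already met when the one before it is completed fails the run):
1. the three-grooved long side is flat against the reader's front plate, centred on the window, for half a second (x of reader in the frame of grooved_block between 0.018 and 0.034 m and y of reader in the frame of grooved_block between -0.015 and 0.015 m and angle between the x axis of grooved_block and the x axis of reader, either way round below 0.2 rad and height (world z) of grooved_block below 0.01 m and angle between grooved_block's own z axis and vertical below 0.1 rad), for 0.5 s.
2. the block has been turned and its one-grooved end is flat against the front plate, centred on the window (y of reader in the frame of grooved_block between 0.034 and 0.05 m and x of reader in the frame of grooved_block between -0.015 and 0.015 m and angle between the y axis of grooved_block and the x axis of reader, either way round below 0.2 rad and height (world z) of grooved_block below 0.01 m and angle between grooved_block's own z axis and vertical below 0.1 rad), for 0.2 s.
At the end, for the whole second after the job is handed in: The grooved block stands upright on the bench at rest, its one-grooved end facing the reader's front plate with a gap under 10 mm, square to it within 0.2 rad and centred on the window within 15 mm; the smooth-sided block is within 30 mm of where it stood (all of step 2 and linear speed of grooved_block below 0.02 m/s); the robot touches nothing.
It fails at once if the smooth-sided block is moved by more than 30 mm or tipped (distance of plain_block from where it was at the start of the episode above 0.03 m or angle between plain_block's own z axis and vertical above 0.5 rad).
It also fails if it takes over 42 s, if anything falls off the work surface, if the arm or the gripper's body presses on something with over 40 N, if the wrist force passes 120 N, or if a joint passes its speed limit or range.

ROBOT

A 6-joint arm with a two-finger parallel gripper is mounted at the origin on a cart in front of the work surface, level with it; the furniture and walls round the work are solid. World frame = base frame: x ahead of the robot, y to its left, z up, the work surface at z = 0. Lengths are in m, angles in rad, forces in N, time in s.
With the tool pointing down it reaches from about 0.3 to 0.75 m from the base axis. Payload 8.5 kg.
Tool frame: the origin (TCP) lies at the very end of the fingers, on their centre line; the grasp point (between the pads) lies 19 mm behind it; x points along the fingers, z is the direction in which the jaws open and shut, and the axes are right-handed (so a half turn about x gives the same grasp; the last joint's range is limited). The gripper opens to 85 mm and grips with 20 to 120 N. Pads are 22 mm wide; open, the fingers measure 114 mm over their backs; the gripper's body (76 mm by 85 mm) begins 54 mm behind the grasp point. The pads swing forward as they close: fully open they stand 13 mm farther back than shut.
Start: joints at [-1.395, 0.381, 1.297, -0, 1.464, -0.215], TCP at [0.21, -0.509, 0.231] pointing down, gripper open.
Joint ranges: [-3.11, 3.11], [-0.89, 2.33], [0.22, 2.48], [-1.42, 4.56], [0.17, 2.85], [-2.88, 2.88]. Speed limits (rad/s): [2.39, 2.39, 3.14, 3.14, 3.14, 3.14].

INTERFACE

Orientations are given as a unit quaternion [w, x, y, z].
In Python, from bench import robot, optics, order, models gives the robot as it stands. The module is installed in compiled form; this text tells all that it offers.
- The arm moves only by the tool apply_moves, never from a script. Its argument "series" is one flat list of numbers, 7 for each row, row after row: the shift along the tool's x, y, z in m, then the turn, a rotation vector about the tool's x, y, z in degrees, then the finger opening in m, from 0 to 0.0854. A call has 1 to 12 rows; each row shifts and turns the pose as measured when the row begins, along the tool's axes as they then stand; what a row does not reach is not made up. A row lasts 1/12 s, in which the tool goes at most 41.7 mm and 7.16 degrees, less where a joint would pass 70% of its speed; a pose out of reach is approached as far as the arm can. A call is refused whole if a number of a shift passes 0.0417 or a number of a turn 7.16, either way. A call with a gripper value outside its range is refused whole. The fingers move at their own pace and stop on an object; "force" is the grip in N (left out, the last holds). Time passes only in rows, so rows that do not move let the fingers close. It gives the time, the measured TCP pose, the force and the opening at its end, in the units of the state.
- robot.sense(): the state, without advancing time (a new reading comes with each control period).
- optics.camera(name): name is "scene" or "side" or "wrist"; returns (picture, depth): 480x640x3 uint8, red, green, blue; 480x640 float32, m along the optical axis (not along the pixel's ray), 0 where there is no reading.
- optics.calibration(name): a dict with "camera_matrix" (3x3 intrinsics, pixels), "world_to_cam" (4x4, takes a point from world to camera coordinates). Camera axes: x right, y down, z forward; pixel columns grow to the right and rows downward; lengths in m; the calibration is good to about 2 mm. The wrist camera is an equidistant fisheye: a pixel r from the principal point sees the ray r / f radians off the axis. A picture is of the moment at which its call begins: read the wrist's pose just before it. calibration takes no time and is no camera call; for the wrist camera it gives the pose at the moment of the call.
- order.close_job(): hands the job in, once; it reports no verdict.
Trained networks look in the newest picture that a camera, given by its name, has taken for a name from the list of things; names that differ only in an ending like _2 or _b are one class to them, and where a whole thing is asked for, a point or a joint stands for the part that bears it (a point fixed in the world has none). Each returns a list of dicts, best first, with "p" (0 to 1); they miss things now and then, are a little off and sometimes report something else, mostly with a low value. They report only what shows in the picture. A call takes as long as a camera call. They do not tell look-alikes from the thing itself.
- models.find_in(camera, thing): "box" ([left, top, right, bottom] as shares, 0 to 1, of the picture: columns of its width, rows of its height, round what is visible of it).
- models.pinpoint(camera, thing): "point" ([column, row] as shares, 0 to 1, of the picture: columns of its width, rows of its height: a listed point, or the origin of a listed thing).
The state is a dict: "time_s": time; "q": joint angles; "joint_vel": joint speeds; "joint_torque": joint torques, N m; "position": TCP position; "ee_rot": TCP orientation; "wrist_force": force on the tool from outside, world axes, zero at the start; "torque": the same for the moment, N m; "gripper_width": finger opening in m.
Only numpy, scipy, OpenCV 4.12 (cv2) and the standard library are available. Lean on these libraries where they do the work, as an engineer would, in place of code of your own. Each camera call takes 0.05 s, during which the arm holds its last target.

## Working session

There is one attempt and no reset: what is moved stays moved. The work goes in short steps, Python scripts to look and compute and a tool call to move; the robot and the scene stay as the last step left them, time stands still between calls to the robot, and variables do not carry over. Pictures are saved under pics/ and viewed, and the job is handed in when it is done.

Besides the shell and the picture viewer there is one more tool, called after "Request:" by a JSON object that holds its "fn" and its "kwargs", one argument or row to a line. apply_moves: Moves the arm, as the interface text tells. Its arguments: {"type":"object","properties":{"series":{"type":"array","items":{"type":"number"}},"force":{"type":"number"}},"required":["series"]}

```bash
mkdir -p pics; cat > h.py <<'E'
import numpy as np, cv2
from bench import robot, optics, order, models
from scipy.spatial.transform import Rotation as R
def cam(n,f=None):
    cal=optics.calibration(n); p,d=optics.camera(n)
    if f: cv2.imwrite('pics/'+f,p[:,:,::-1])
    return p,d,cal
def unproj(cal,u,v,z):
    K=np.array(cal['camera_matrix']);T=np.linalg.inv(np.array(cal['world_to_cam']))
    u=np.asarray(u,float);v=np.asarray(v,float)
    P=np.stack([(u-K[0,2])/K[0,0]*z,(v-K[1,2])/K[1,1]*z,z+0*u],-1)
    return P@T[:3,:3].T+T[:3,3]
E
python3 - <<'E'
from h import *
s=robot.sense();print(s)
for n in ['scene','side']:
    p,d,c=cam(n,n+'1.png');np.savez(n+'1.npz',p=p,d=d,K=c['camera_matrix'],T=c['world_to_cam'])
    print(n,np.round(c['camera_matrix'],1).tolist(),np.round(c['world_to_cam'],3).tolist())
    for t in ['grooved_block','plain_block','reader']:
        print(t,models.find_in(n,t)[:3],models.pinpoint(n,t)[:3])
E
```

```text
{'time_s': 0.0, 'q': array([-1.39529328e+00,  3.81193676e-01,  1.29826777e+00,  7.87902726e-06,
        1.46360203e+00, -2.15313539e-01]), 'joint_vel': array([ 0.00155015,  0.00115086, -0.0009376 ,  0.00087967, -0.00061385,
        0.00097347]), 'joint_torque': array([-1.47572868e-03, -4.48466527e+01, -2.31277210e+01, -3.30285238e-04,
        4.78545509e-03,  1.28051877e-05]), 'position': array([ 0.20945882, -0.50823311,  0.23071066]), 'ee_rot': array([ 0.58720913,  0.39377772,  0.58792577, -0.39302397]), 'wrist_force': array([-1.03371032, -0.38727085,  0.45173411]), 'torque': array([ 0.04239212, -0.00320088, -0.02490585]), 'gripper_width': 0.08532054834873326}
scene [[439.0, 0.0, 329.4], [0.0, 439.0, 227.6], [0.0, 0.0, 1.0]] [[-0.733, -0.68, 0.011, 0.36], [-0.285, 0.293, -0.913, 0.245], [0.618, -0.672, -0.409, 0.886], [0.0, 0.0, 0.0, 1.0]]
grooved_block [{'box': [0.3322, 0.5933, 0.403, 0.6929], 'p': 0.72}] []
plain_block [{'box': [0.5961, 0.4283, 0.6184, 0.4756], 'p': 0.55}] [{'point': [0.6173, 0.4808], 'p': 0.41}]
reader [{'box': [0.4527, 0.4717, 0.5144, 0.5221], 'p': 0.92}, {'box': [0.4242, 0.4456, 0.4838, 0.49], 'p': 0.8}] [{'point': [0.4958, 0.5083], 'p': 0.89}, {'point': [0.4598, 0.4792], 'p': 0.75}, {'point': [0.6708, 0.4517], 'p': 0.49}]
side [[532.0, 0.0, 326.1], [0.0, 532.0, 235.7], [0.0, 0.0, 1.0]] [[0.998, -0.06, -0.008, -0.565], [-0.036, -0.481, -0.876, 0.015], [0.049, 0.875, -0.482, 1.56], [0.0, 0.0, 0.0, 1.0]]
grooved_block [] [{'point': [0.4594, 0.4025], 'p': 0.54}]
plain_block [{'box': [0.4637, 0.5413, 0.502, 0.6365], 'p': 0.84}] [{'point': [0.482, 0.6185], 'p': 0.82}]
reader [{'box': [0.4605, 0.6575, 0.5147, 0.7515], 'p': 0.84}, {'box': [0.5322, 0.4744, 0.5713, 0.5319], 'p': 0.66}, {'box': [0.6119, 0.4823, 0.6339, 0.515], 'p': 0.58}] [{'point': [0.5344, 0.5102], 'p': 0.81}, {'point': [0.4639, 0.7144], 'p': 0.78}, {'point': [0.6098, 0.5208], 'p': 0.46}]
```

View pics/scene1.png

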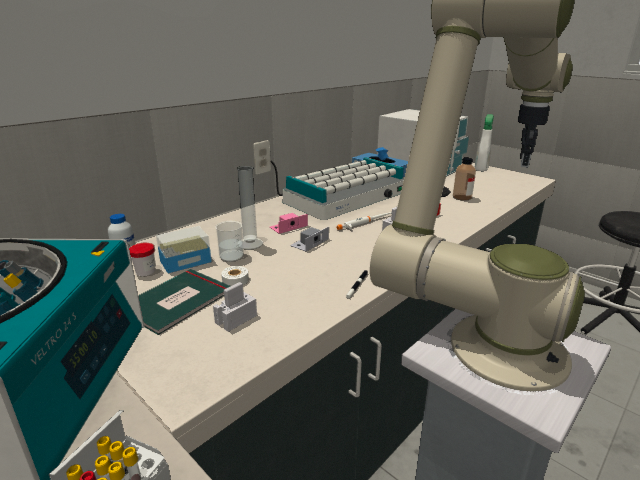

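View pics/side1.png

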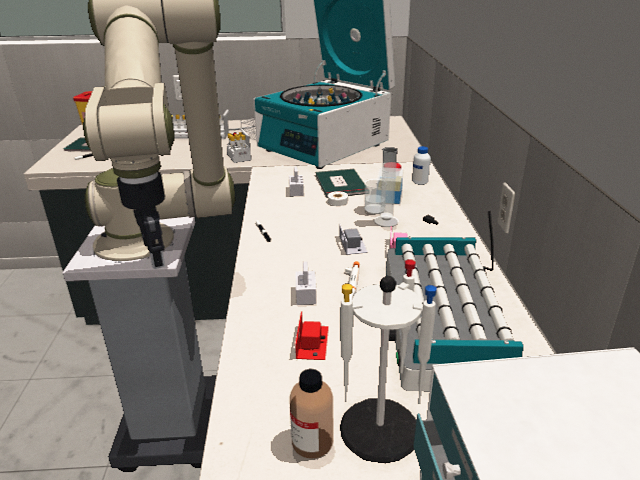

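The scene view shows the block at about (235,305), near the green book, with the grey reader at (312,238) and a pink look-alike at (290,223). The side view shows the far block at (297,182), the smooth one at (306,285), the grey reader at (350,238), and a red look-alike at (312,335).

```bash
python3 - <<'E'
import numpy as np,cv2
from h import unproj
for n,b in [('scene',{'grooved':(200,275,270,340),'reader':(285,220,335,255)}),('side',{'grooved':(280,160,315,205),'reader':(330,215,375,260),'plain':(285,255,325,310)})]:
    z=np.load(n+'1.npz');c=dict(camera_matrix=z['K'],world_to_cam=z['T'])
    vv,uu=np.mgrid[0:480,0:640]
    K=z['K'];d=z['d'];W=unproj(c,uu,vv,np.ones_like(d)) 
    T=np.linalg.inv(z['T']);W=T[:3,3]+(W-T[:3,3])*d[...,None]
    tiles=[]
    for k,(l,t,r,bo) in b.items():
        w=W[t:bo,l:r].reshape(-1,3);ok=(d[t:bo,l:r].ravel()>0)
        w=w[ok]
        for lo,hi in [(-.01,.01),(.01,.04),(.04,.05),(.05,.12)]:
            m=(w[:,2]>lo)&(w[:,2]<hi)
            if m.sum()>4: print(n,k,lo,m.sum(),np.round(np.median(w[m],0),3),np.round(np.percentile(w[m],[3,97],axis=0),3).tolist())
        tiles.append(cv2.resize(z['p'][t:bo,l:r],None,fx=6,fy=6,interpolation=cv2.INTER_CUBIC))
    H=max(t.shape[0] for t in tiles)
    im=np.hstack([cv2.copyMakeBorder(t,0,H-t.shape[0],0,0,cv2.BORDER_CONSTANT) for t in tiles])
    cv2.imwrite(f'pics/{n}_crop.png',im[:,:,::-1]);print(im.shape)
E
```

```text
scene grooved -0.01 2600 [0.482 0.31  0.001] [[0.395, 0.171, -0.001], [0.601, 0.392, 0.008]]
scene grooved 0.01 1215 [0.582 0.301 0.015] [[0.453, 0.222, 0.011], [0.658, 0.358, 0.037]]
scene grooved 0.04 392 [0.466 0.328 0.045] [[0.453, 0.28, 0.04], [0.497, 0.357, 0.049]]
scene grooved 0.05 327 [0.473 0.321 0.071] [[0.47, 0.299, 0.052], [0.481, 0.34, 0.086]]
scene reader -0.01 1225 [ 0.645 -0.071  0.001] [[0.553, -0.215, -0.001], [0.741, 0.015, 0.008]]
scene reader 0.01 452 [ 0.621 -0.075  0.025] [[0.6, -0.136, 0.01], [0.747, -0.019, 0.04]]
scene reader 0.04 69 [ 0.612 -0.066  0.041] [[0.602, -0.116, 0.04], [0.648, -0.019, 0.043]]
(390, 720, 3)
side grooved -0.01 1227 [0.485 0.391 0.002] [[0.423, 0.216, -0.002], [0.543, 0.608, 0.006]]
side grooved 0.01 156 [0.49  0.28  0.027] [[0.459, 0.272, 0.012], [0.547, 0.546, 0.039]]
side grooved 0.04 125 [0.477 0.307 0.046] [[0.459, 0.273, 0.041], [0.505, 0.359, 0.049]]
side grooved 0.05 58 [0.481 0.3   0.072] [[0.473, 0.28, 0.05], [0.486, 0.335, 0.088]]
side reader -0.01 1671 [ 0.644 -0.028  0.002] [[0.576, -0.148, -0.002], [0.71, 0.111, 0.006]]
side reader 0.01 258 [ 0.628 -0.091  0.029] [[0.604, -0.124, 0.012], [0.656, -0.034, 0.04]]
side reader 0.04 88 [ 0.63  -0.075  0.041] [[0.605, -0.121, 0.04], [0.653, -0.034, 0.044]]
side plain -0.01 1528 [ 0.489 -0.241  0.001] [[0.446, -0.367, -0.002], [0.545, -0.125, 0.005]]
side plain 0.01 212 [ 0.497 -0.35   0.025] [[0.475, -0.354, 0.011], [0.52, -0.347, 0.039]]
side plain 0.04 335 [ 0.495 -0.324  0.046] [[0.474, -0.353, 0.041], [0.52, -0.275, 0.049]]
side plain 0.05 115 [ 0.497 -0.33   0.078] [[0.492, -0.335, 0.05], [0.507, -0.292, 0.087]]
(330, 720, 3)
```

View pics/scene_crop.png

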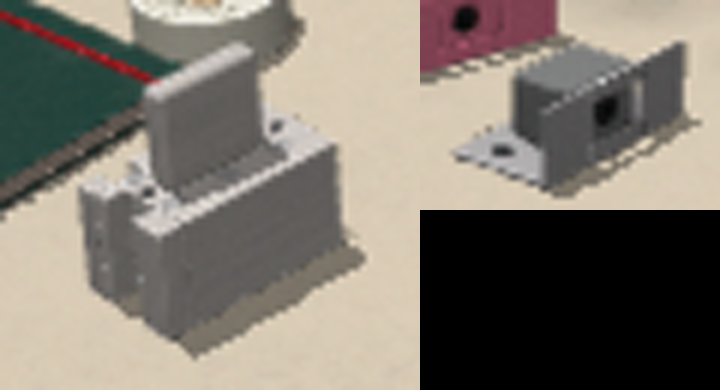

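View pics/side_crop.png

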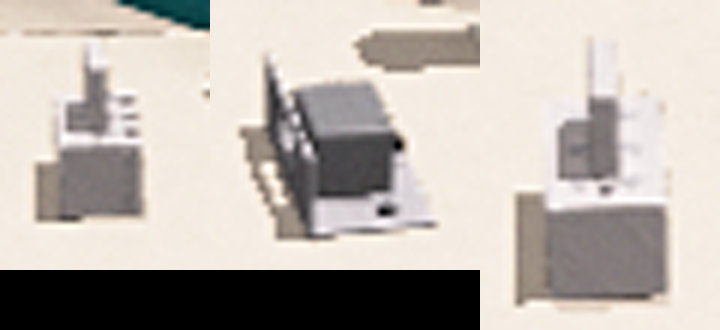

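```bash
python3 - <<'E'
import numpy as np,cv2
from h import *
def cloud(n):
    z=np.load(n+'1.npz');c=dict(camera_matrix=z['K'],world_to_cam=z['T']);d=z['d']
    vv,uu=np.mgrid[0:480,0:640];T=np.linalg.inv(z['T'])
    W=unproj(c,uu,vv,np.ones_like(d));W=T[:3,3]+(W-T[:3,3])*d[...,None]
    return W[(d>0)]
for n in ['scene','side']:
    W=cloud(n)
    def sel(lo,hi): return W[((W>lo)&(W<hi)).all(1)]
    for nm,lo,hi in [('plate',[.44,.25,.052],[.52,.40,.095]),('top',[.43,.25,.041],[.53,.38,.05]),('body',[.43,.25,.012],[.53,.38,.05]),
                     ('plainplate',[.46,-.39,.052],[.53,-.26,.095]),('plaintop',[.45,-.39,.041],[.55,-.25,.05]),('rfront',[.58,-.15,.008],[.67,.0,.05])]:
        P=sel(lo,hi)
        if len(P)<20: print(n,nm,len(P));continue
        r=cv2.minAreaRect(P[:,:2].astype(np.float32)*1000)
        print(n,nm,len(P),np.round(r[0],1),np.round(r[1],1),round(r[2],1))
    P=sel([.58,-.15,.01],[.67,.0,.05])
    # front plate: min x per y bin
    yb=np.arange(-.135,-.005,.01)
    print([(round(float(y),3),round(float(np.percentile(P[abs(P[:,1]-y)<.005][:,0],10)),4)) for y in yb if (abs(P[:,1]-y)<.005).sum()>5])
s=robot.sense();q=s['ee_rot'];print(np.round(R.from_quat(q,scalar_first=True).as_matrix(),3))
print({k:np.round(v,3).tolist() for k,v in optics.calibration('wrist').items()})
E
```

```text
scene plate 313 [476.  318.9] [14.6 43.6] 2.5
scene top 369 [476.7 317.9] [82.1 50.3] 88.6
scene body 861 [476.9 318. ] [52.3 82.4] 0.5
scene plainplate 50 [ 493.4 -299.9] [32.2 12.7] 85.8
scene plaintop 48 [ 505.1 -287.8] [30.6 43.9] 13.7
scene rfront 398 [627.6 -66.6] [ 50.7 111.5] 6.0
[(-0.125, 0.6097), (-0.115, 0.6086), (-0.105, 0.6072), (-0.095, 0.6071), (-0.085, 0.6066), (-0.075, 0.6065), (-0.065, 0.6066), (-0.055, 0.6035), (-0.045, 0.603), (-0.035, 0.6011), (-0.025, 0.5991), (-0.015, 0.6002)]
side plate 50 [480.5 312. ] [11.2 51. ] 1.3
side top 118 [480.9 315. ] [47.1 89.9] 3.0
side body 231 [481.  312.5] [47.2 94.7] 2.7
side plainplate 107 [ 496.7 -311.8] [11.8 49.3] 1.3
side plaintop 326 [ 497.5 -310.7] [88.4 47.4] 89.8
side rfront 365 [636.1 -68.9] [ 58.2 122.4] 5.6
[(-0.125, 0.6133), (-0.115, 0.6115), (-0.105, 0.6119), (-0.095, 0.6205), (-0.085, 0.6172), (-0.075, 0.6094), (-0.065, 0.6086), (-0.055, 0.6083), (-0.045, 0.606), (-0.035, 0.6041)]
[[-0.     0.925  0.381]
 [ 0.     0.381 -0.925]
 [-1.    -0.    -0.   ]]
{'camera_matrix': [[371.648, 0.0, 320.491], [0.0, 371.648, 240.885], [0.0, 0.0, 1.0]], 'world_to_cam': [[0.38, -0.925, 0.001, -0.549], [-0.887, -0.364, 0.284, -0.036], [-0.263, -0.109, -0.959, 0.379], [0.0, 0.0, 0.0, 1.0]]}
```

```bash
cat >> h.py <<'E'
def plan(tgt,yaw=None,n=12,g=0.085,start=None,pr=True):
    """tgt world xyz, yaw of tool z (deg) w. tool pointing down; prints n rows"""
    s=robot.sense(); p=np.array(s['position']); Rm=R.from_quat(s['ee_rot'],scalar_first=True)
    if start is not None: p,Rm=start
    if yaw is None: z=Rm.as_matrix()[:,2]; yaw=np.degrees(np.arctan2(z[1],z[0]))
    a=np.radians(yaw);z=np.array([np.cos(a),np.sin(a),0]);x=np.array([0,0,-1.]);y=np.cross(z,x)
    Rt=R.from_matrix(np.stack([x,y,z],1))
    rv=(Rm.inv()*Rt).as_rotvec()/n; st=(np.array(tgt)-p)/n; cur=Rm; out=[]
    for i in range(n):
        sh=cur.inv().apply(st); out+=[*np.round(sh,4),*np.round(np.degrees(rv),2),g]; cur=cur*R.from_rotvec(rv)
    if pr: print(str([float(v)+0. for v in out]).replace(' ',''),'max',np.abs(np.array(out).reshape(-1,7)).max(0))
    return np.array(tgt),Rt
E
python3 -c "
from h import *
s=plan([.42,-.12,.26],2,12)
plan([.40,.30,.26],2,11,start=s)"
```

```text
[-0.0024,0.0286,-0.0233,-5.8,0.0,0.0,0.085,-0.0024,0.0308,-0.0202,-5.8,0.0,0.0,0.085,-0.0024,0.0326,-0.017,-5.8,0.0,0.0,0.085,-0.0024,0.0342,-0.0136,-5.8,0.0,0.0,0.085,-0.0024,0.0354,-0.0101,-5.8,0.0,0.0,0.085,-0.0024,0.0362,-0.0065,-5.8,0.0,0.0,0.085,-0.0024,0.0367,-0.0028,-5.8,0.0,0.0,0.085,-0.0024,0.0368,0.0009,-5.8,0.0,0.0,0.085,-0.0024,0.0365,0.0046,-5.8,0.0,0.0,0.085,-0.0024,0.0359,0.0083,-5.8,0.0,0.0,0.085,-0.0024,0.0348,0.0119,-5.8,0.0,0.0,0.085,-0.0024,0.0335,0.0154,-5.8,0.0,0.0,0.085] max [2.40e-03 3.68e-02 2.33e-02 5.80e+00 0.00e+00 0.00e+00 8.50e-02]
[0.0,0.0382,-0.0005,0.0,0.0,0.0,0.085,0.0,0.0382,-0.0005,0.0,0.0,0.0,0.085,0.0,0.0382,-0.0005,0.0,0.0,0.0,0.085,0.0,0.0382,-0.0005,0.0,0.0,0.0,0.085,0.0,0.0382,-0.0005,0.0,0.0,0.0,0.085,0.0,0.0382,-0.0005,0.0,0.0,0.0,0.085,0.0,0.0382,-0.0005,0.0,0.0,0.0,0.085,0.0,0.0382,-0.0005,0.0,0.0,0.0,0.085,0.0,0.0382,-0.0005,0.0,0.0,0.0,0.085,0.0,0.0382,-0.0005,0.0,0.0,0.0,0.085,0.0,0.0382,-0.0005,0.0,0.0,0.0,0.085] max [0.     0.0382 0.0005 0.     0.     0.     0.085 ]
```

Request:
{"fn": "apply_moves", "kwargs": {
  "series": [-0.0024, 0.0286, -0.0233, -5.8, 0, 0, 0.085, -0.0024, 0.031, -0.02, -5.8, 0, 0, 0.085, -0.0024, 0.0326, -0.017, -5.8, 0, 0, 0.085, -0.0024, 0.0342, -0.0136, -5.8, 0, 0, 0.085, -0.0024, 0.0354, -0.01, -5.8, 0, 0, 0.085, -0.0024, 0.0362, -0.0065, -5.8, 0, 0, 0.085, -0.0024, 0.0367, -0.0028, -5.8, 0, 0, 0.085, -0.0024, 0.0368, 0.001, -5.8, 0, 0, 0.085, -0.0024, 0.0365, 0.0046, -5.8, 0, 0, 0.085, -0.0024, 0.036, 0.0083, -5.8, 0, 0, 0.085, -0.0024, 0.0348, 0.012, -5.8, 0, 0, 0.085, -0.0024, 0.0335, 0.0154, -5.8, 0, 0, 0.085]
}}

```text
time_s: 1.7
position: [0.4169, -0.1043, 0.2604]
ee_rot: [0.707, -0.029, 0.706, 0.027]
wrist_force: [0.9, -1.0, 0.5]
gripper_width: 0.0848
```

```bash
python3 - <<'E'
from h import *
p,d,c=cam('wrist','w1.png');np.savez('w1.npz',p=p,d=d,K=c['camera_matrix'],T=c['world_to_cam'])
print(models.find_in('wrist','reader'),models.pinpoint('wrist','reader'))
print(np.round(np.linalg.inv(c['world_to_cam']),3))
plan([.40,.30,.26],2,11)
E
```

```text
[{'box': [0.8609, 0.3717, 0.9517, 0.5554], 'p': 0.96}, {'box': [0.7547, 0.2915, 0.8395, 0.5012], 'p': 0.79}] [{'point': [0.7581, 0.3867], 'p': 0.67}, {'point': [0.8787, 0.4546], 'p': 0.61}]
[[ 0.997  0.074  0.024  0.411]
 [ 0.078 -0.955 -0.286 -0.031]
 [ 0.002  0.287 -0.958  0.403]
 [ 0.     0.     0.     1.   ]]
[-0.0001,0.0367,0.0013,0.23,0.01,0.01,0.085,0.0,0.0367,0.0012,0.23,0.01,0.01,0.085,0.0,0.0367,0.0011,0.23,0.01,0.01,0.085,0.0,0.0368,0.0009,0.23,0.01,0.01,0.085,0.0,0.0368,0.0008,0.23,0.01,0.01,0.085,0.0,0.0368,0.0006,0.23,0.01,0.01,0.085,0.0,0.0368,0.0005,0.23,0.01,0.01,0.085,0.0,0.0368,0.0003,0.23,0.01,0.01,0.085,0.0,0.0368,0.0002,0.23,0.01,0.01,0.085,0.0,0.0368,0.0,0.23,0.01,0.01,0.085,0.0,0.0368,-0.0001,0.23,0.01,0.01,0.085] max [1.00e-04 3.68e-02 1.30e-03 2.30e-01 1.00e-02 1.00e-02 8.50e-02]
```

View pics/w1.png

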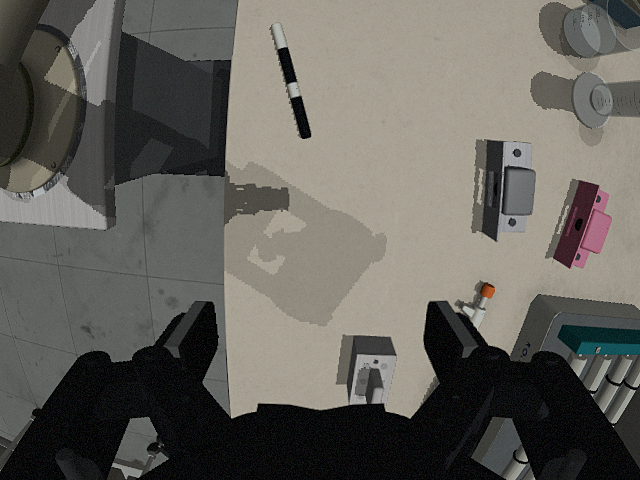

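The wrist view shows the grey reader at (508,190) with its front plate at column 490, the pink look-alike at (585,225), the smooth block at (370,370), and a pen at (290,80).

```bash
cat >> h.py <<'E'
def fcloud(f):
    z=np.load(f);K=z['K'];d=z['d'];T=np.linalg.inv(z['T'])
    vv,uu=np.mgrid[0:480,0:640];x=(uu-K[0,2])/K[0,0];y=(vv-K[1,2])/K[1,1]
    r=np.hypot(x,y);k=np.where(r>1e-9,np.tan(np.minimum(r,1.5))/np.maximum(r,1e-9),1)
    P=np.stack([x*k*d,y*k*d,d],-1)@T[:3,:3].T+T[:3,3]
    return P[(d>0)&(r<1.3)]
def rect(P,nm):
    r=cv2.minAreaRect(P[:,:2].astype(np.float32)*1000);print(nm,len(P),np.round(r[0],1),np.round(r[1],1),round(r[2],1))
E
python3 - <<'E'
from h import *
W=fcloud('w1.npz')
def sel(lo,hi): return W[((W>lo)&(W<hi)).all(1)]
B=sel([.5,-.2,-.01],[.56,.1,.01]);print('bench',np.median(B[:,2]))
P=sel([.57,-.15,.008],[.70,.02,.06]);rect(P,'reader');print(P.min(0),P.max(0))
P=sel([.57,-.15,.036],[.625,.02,.06]);rect(P,'platetop')
P=sel([.57,-.15,.005],[.65,.02,.04])
yb=np.arange(-.135,.0,.01)
x=[];
for y in yb:
    m=abs(P[:,1]-y)<.005
    if m.sum()>5: x.append((y,np.percentile(P[m][:,0],5)))
x=np.array(x);print(np.round(x,4).tolist());print(np.polyfit(x[:,0],x[:,1],1))
P=sel([.44,-.4,.05],[.54,-.25,.1]);rect(P,'plainplate') if len(P) else 0
E
```

```text
bench -5.57155775343654e-06
reader 2860 [629.8 -68. ] [ 48.6 109. ] 5.8
[ 0.60032605 -0.12450495  0.00804093] [ 0.6562559  -0.01611522  0.04365726]
platetop 858 [616.6 -69.4] [ 21.7 108. ] 6.0
[[-0.125, 0.6114], [-0.115, 0.6105], [-0.105, 0.6096], [-0.095, 0.6086], [-0.085, 0.6082], [-0.075, 0.6074], [-0.065, 0.6063], [-0.055, 0.6053], [-0.045, 0.6038], [-0.035, 0.6025], [-0.025, 0.6016], [-0.015, 0.6006]]
[-0.09851865  0.59942754]
plainplate 484 [ 495.5 -306.9] [41.2 12.8] 89.7
```

Request:
{"fn": "apply_moves", "kwargs": {
  "series": [0, 0.0367, 0.0012, 0.23, 0, 0, 0.085, 0, 0.0367, 0.0012, 0.23, 0, 0, 0.085, 0, 0.0367, 0.001, 0.23, 0, 0, 0.085, 0, 0.0367, 0.001, 0.23, 0, 0, 0.085, 0, 0.0367, 0.001, 0.23, 0, 0, 0.085, 0, 0.0367, 0.0005, 0.23, 0, 0, 0.085, 0, 0.0367, 0.0005, 0.23, 0, 0, 0.085, 0, 0.0367, 0.0005, 0.23, 0, 0, 0.085]
}}

```text
time_s: 2.52
position: [0.4092, 0.1877, 0.2585]
ee_rot: [0.708, -0.007, 0.706, 0.003]
wrist_force: [0.2, 0.3, 0.2]
gripper_width: 0.0849
```

```bash
python3 - <<'E'
from h import *
p,d,c=cam('wrist','w2.png');np.savez('w2.npz',p=p,d=d,K=c['camera_matrix'],T=c['world_to_cam'])
print(models.find_in('wrist','grooved_block'))
W=fcloud('w2.npz')
def sel(lo,hi): return W[((W>lo)&(W<hi)).all(1)]
P=sel([.43,.23,.052],[.53,.4,.1]);rect(P,'plate');print(np.percentile(P[:,2],99))
P=sel([.43,.23,.04],[.53,.4,.05]);rect(P,'top');print(np.median(P[:,2]))
P=sel([.43,.23,.01],[.53,.4,.05]);rect(P,'body')
P=sel([.43,.23,.07],[.53,.4,.1]);rect(P,'platetop');
s=robot.sense();print(s['position'],s['q'])
E
```

```text
[{'box': [0.5731, 0.0648, 0.6603, 0.2592], 'p': 0.92}]
plate 978 [479.6 317.9] [13.1 44.5] 1.7
0.08651175398672023
top 2498 [479.4 318.3] [48.6 80.8] 1.8
0.04486198833827995
body 2909 [479.3 318.2] [48.8 81. ] 1.7
platetop 790 [479.6 317.9] [13.1 44.4] 1.7
[0.40891236 0.18987322 0.25827415] [ 0.17420236  0.18436305  1.50070541 -0.00537294  1.45495776  0.15514214]
```

View pics/w2.png

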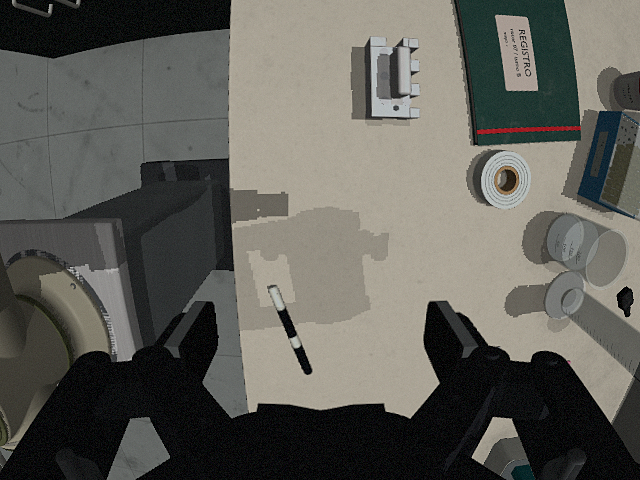

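The block is at (392,78): three grooves toward +x (right), one groove toward +y (top), and the tape reel is off to the right at (505,178).

```bash
python3 -c "
from h import *
s=plan([.4795,.318,.16],1.7,6)"
```

```text
[0.0163,0.0212,0.0121,-0.1,0.02,0.05,0.085,0.0163,0.0212,0.0122,-0.1,0.02,0.05,0.085,0.0163,0.0211,0.0122,-0.1,0.02,0.05,0.085,0.0163,0.0211,0.0123,-0.1,0.02,0.05,0.085,0.0164,0.0211,0.0123,-0.1,0.02,0.05,0.085,0.0164,0.021,0.0124,-0.1,0.02,0.05,0.085] max [0.0164 0.0212 0.0124 0.1    0.02   0.05   0.085 ]
```

Request:
{"fn": "apply_moves", "kwargs": {
  "series": [0.0163, 0.0212, 0.0122, -0.1, 0, 0, 0.085, 0.0163, 0.0212, 0.0122, -0.1, 0, 0, 0.085, 0.0163, 0.0212, 0.0122, -0.1, 0, 0, 0.085, 0.0163, 0.0212, 0.0122, -0.1, 0, 0, 0.085, 0.0163, 0.021, 0.0122, -0.1, 0, 0, 0.085, 0.0163, 0.021, 0.0122, -0.1, 0, 0, 0.085, 0, 0, 0, 0, 0, 0, 0.085]
}}

```text
time_s: 3.2
position: [0.4885, 0.3134, 0.1559]
ee_rot: [0.709, -0.008, 0.705, 0.002]
wrist_force: [-0.9, -0.1, 0.1]
gripper_width: 0.0851
```

```bash
python3 -c "
from h import *
s=robot.sense();print(s['position'],R.from_quat(s['ee_rot'],scalar_first=True).as_matrix().round(3).tolist())
p,d,c=cam('wrist','w3.png')
s=plan([.4795,.318,.052],1.7,6)"
```

```text
[0.48849765 0.31341121 0.15592548] [[0.007, -0.014, 1.0], [-0.008, 1.0, 0.014], [-1.0, -0.008, 0.007]]
[0.0175,0.0011,-0.0016,-0.16,0.07,0.08,0.085,0.0175,0.0011,-0.0016,-0.16,0.07,0.08,0.085,0.0175,0.0011,-0.0015,-0.16,0.07,0.08,0.085,0.0175,0.0011,-0.0015,-0.16,0.07,0.08,0.085,0.0176,0.0011,-0.0015,-0.16,0.07,0.08,0.085,0.0176,0.001,-0.0015,-0.16,0.07,0.08,0.085] max [0.0176 0.0011 0.0016 0.16   0.07   0.08   0.085 ]
```

View pics/w3.png

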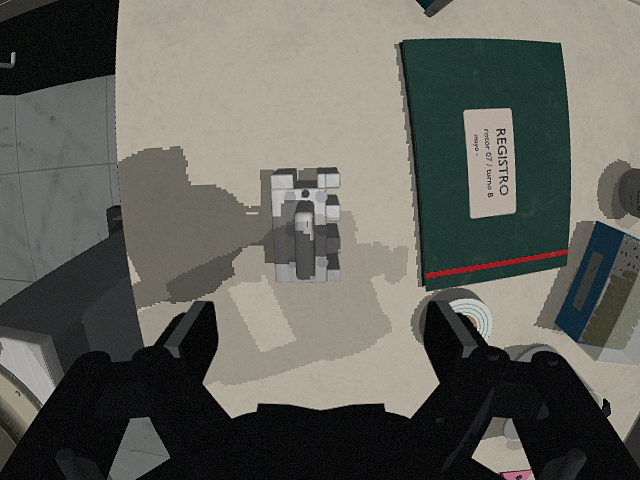

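The lifting plate is centred between the jaws at (305,240), and the reel at (470,310) is far lower than the fingertips. I'll descend now.

Request:
{"fn": "apply_moves", "kwargs": {
  "series": [0.0175, 0.001, -0.0016, -0.16, 0.07, 0.08, 0.085, 0.0175, 0.001, -0.0016, -0.16, 0.07, 0.08, 0.085, 0.0175, 0.001, -0.0016, -0.16, 0.07, 0.08, 0.085, 0.0175, 0.001, -0.0016, -0.16, 0.07, 0.08, 0.085, 0.0175, 0.001, -0.0016, -0.16, 0.07, 0.08, 0.085, 0.0165, 0.001, -0.001, -0.16, 0.07, 0.08, 0.085, 0, 0, 0, 0, 0, 0, 0.085]
}}

```text
time_s: 3.83
position: [0.4855, 0.3054, 0.0552]
ee_rot: [0.71, -0.005, 0.704, 0.005]
wrist_force: [-0.4, -0.3, 0.0]
gripper_width: 0.0849
```

```bash
python3 -c "
from h import *
s=plan([.4795,.318,.052],1.7,2)"
```

```text
[0.0016,0.0063,-0.0029,-0.43,0.24,-0.01,0.085,0.0016,0.0063,-0.0029,-0.43,0.24,-0.01,0.085] max [0.0016 0.0063 0.0029 0.43   0.24   0.01   0.085 ]
```

Request:
{"fn": "apply_moves", "kwargs": {
  "series": [0.0016, 0.0063, -0.003, -0.4, 0.2, 0, 0.085, 0.0016, 0.0063, -0.003, -0.4, 0.2, 0, 0.085, 0, 0, 0, 0, 0, 0, 0.085]
}}

```text
time_s: 4.08
position: [0.481, 0.316, 0.0548]
ee_rot: [0.708, -0.008, 0.706, 0.009]
wrist_force: [0.0, -0.4, 0.0]
gripper_width: 0.0846
```

```bash
python3 -c "
from h import *
s=robot.sense();print(s['position'],s['joint_vel'].round(3))
s=plan([.4795,.318,.052],1.7,2)"
```

```text
[0.48096097 0.31599141 0.05484545] [-0.023 -0.021 -0.009 -0.005  0.01  -0.003]
[0.0014,0.001,-0.0007,-0.15,0.11,-0.02,0.085,0.0014,0.001,-0.0007,-0.15,0.11,-0.02,0.085] max [0.0014 0.001  0.0007 0.15   0.11   0.02   0.085 ]
```

Close enough; close the fingers at 50 N.

Request:
{"fn": "apply_moves", "kwargs": {
  "series": [0.001, 0.001, -0.0007, -0.15, 0.1, 0, 0.03, 0.001, 0.001, -0.0007, -0.15, 0.1, 0, 0.03, 0, 0, 0, 0, 0, 0, 0.005, 0, 0, 0, 0, 0, 0, 0.005, 0, 0, 0, 0, 0, 0, 0.005, 0, 0, 0, 0, 0, 0, 0.005, 0, 0, 0, 0, 0, 0, 0.005, 0, 0, 0, 0, 0, 0, 0.005, 0, 0, 0, 0, 0, 0, 0.005, 0, 0, 0, 0, 0, 0, 0.005],
  "force": 60
}}

```text
time_s: 4.92
position: [0.4802, 0.3189, 0.0557]
ee_rot: [0.709, -0.01, 0.705, 0.012]
wrist_force: [-1.3, 0.6, 0.1]
gripper_width: 0.0112
```

```bash
python3 -c "
from h import *
s=robot.sense();print(s['position'],R.from_quat(s['ee_rot'],scalar_first=True).as_matrix().round(3).tolist(),s['gripper_width'])
p=s['position']
plan([p[0],p[1],.115],1.7,4,g=.005)"
```

```text
[0.48019277 0.31889757 0.05574615] [[0.004, -0.031, 0.999], [0.002, 1.0, 0.031], [-1.0, 0.002, 0.004]] 0.011177194341602425
[-0.0148,0.0,0.0001,0.03,0.06,-0.03,0.005,-0.0148,0.0,0.0,0.03,0.06,-0.03,0.005,-0.0148,0.0,0.0,0.03,0.06,-0.03,0.005,-0.0148,0.0,0.0,0.03,0.06,-0.03,0.005] max [0.0148 0.     0.0001 0.03   0.06   0.03   0.005 ]
```

Request:
{"fn": "apply_moves", "kwargs": {
  "series": [-0.015, 0, 0, 0, 0, 0, 0.005, -0.015, 0, 0, 0, 0, 0, 0.005, -0.015, 0, 0, 0, 0, 0, 0.005, -0.015, 0, 0, 0, 0, 0, 0.005, 0, 0, 0, 0, 0, 0, 0.005]
}}

```text
time_s: 5.33
position: [0.4778, 0.3177, 0.1141]
ee_rot: [0.705, -0.011, 0.709, 0.011]
wrist_force: [0.3, 0.3, -5.1]
gripper_width: 0.0112
```

```bash
python3 -c "
from h import *
s=robot.sense();print(s['position'],s['gripper_width'],s['wrist_force'])
cam('wrist','w4.png')
plan([.53,-.077,.115],5.7,12,g=.005)"
```

```text
[0.47783837 0.3176572  0.11413492] 0.01115799201673396 [ 0.32188148  0.28126726 -5.07631687]
[-0.0002,-0.033,0.0034,-0.33,-0.03,0.01,0.005,-0.0002,-0.033,0.0032,-0.33,-0.03,0.01,0.005,-0.0002,-0.033,0.003,-0.33,-0.03,0.01,0.005,-0.0002,-0.033,0.0028,-0.33,-0.03,0.01,0.005,-0.0002,-0.0331,0.0026,-0.33,-0.03,0.01,0.005,-0.0002,-0.0331,0.0024,-0.33,-0.03,0.01,0.005,-0.0002,-0.0331,0.0022,-0.33,-0.03,0.01,0.005,-0.0002,-0.0331,0.0021,-0.33,-0.03,0.01,0.005,-0.0002,-0.0331,0.0019,-0.33,-0.03,0.01,0.005,-0.0002,-0.0331,0.0017,-0.33,-0.03,0.01,0.005,-0.0002,-0.0331,0.0015,-0.33,-0.03,0.01,0.005,-0.0002,-0.0331,0.0013,-0.33,-0.03,0.01,0.005] max [2.00e-04 3.31e-02 3.40e-03 3.30e-01 3.00e-02 1.00e-02 5.00e-03]
```

View pics/w4.png

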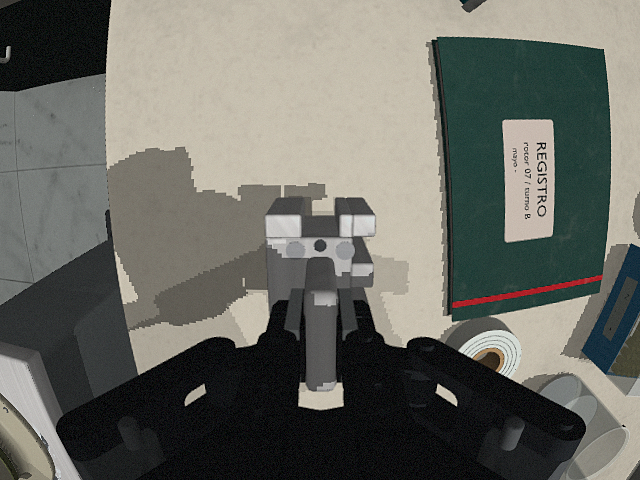

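The block is held and hangs square, with its one-groove end at (320,225) toward +y. I'll carry it to the reader.

Request:
{"fn": "apply_moves", "kwargs": {
  "series": [0, -0.033, 0.0034, -0.33, 0, 0, 0.005, 0, -0.033, 0.0032, -0.33, 0, 0, 0.005, 0, -0.033, 0.003, -0.33, 0, 0, 0.005, 0, -0.033, 0.0028, -0.33, 0, 0, 0.005, 0, -0.033, 0.0026, -0.33, 0, 0, 0.005, 0, -0.033, 0.0024, -0.33, 0, 0, 0.005, 0, -0.033, 0.0022, -0.33, 0, 0, 0.005, 0, -0.033, 0.002, -0.33, 0, 0, 0.005, 0, -0.033, 0.002, -0.33, 0, 0, 0.005, 0, -0.033, 0.0017, -0.33, 0, 0, 0.005, 0, -0.03, 0.0015, -0.33, 0, 0, 0.005, 0, 0, 0, 0, 0, 0, 0.005]
}}

```text
time_s: 6.38
position: [0.5204, -0.0552, 0.0955]
ee_rot: [0.695, -0.036, 0.717, 0.037]
wrist_force: [0.8, -0.4, -5.2]
gripper_width: 0.0109
```

```bash
python3 -c "
from h import *
s=robot.sense();print(s['position'],s['gripper_width'],s['wrist_force'])
p,d,c=cam('wrist','w5.png');np.savez('w5.npz',p=p,d=d,K=c['camera_matrix'],T=c['world_to_cam'])
W=fcloud('w5.npz')
P=W[((W>[.58,-.15,.008])&(W<[.70,.02,.05])).all(1)];rect(P,'reader')
P=W[((W>[.45,-.15,.07])&(W<[.58,.02,.11])).all(1)];rect(P,'blocktop')
plan([.55,-.076,.065],5.7,4,g=.005)"
```

```text
[ 0.52040142 -0.05518398  0.09553613] 0.010908487132262735 [ 0.76187015 -0.43046505 -5.21166306]
reader 7482 [629.4 -62.3] [48.  99.7] 5.8
blocktop 8146 [518.8 -39.3] [48.1 48.2] 5.8
[0.0073,-0.0065,0.0072,0.05,-0.46,-0.06,0.005,0.0074,-0.0065,0.0072,0.05,-0.46,-0.06,0.005,0.0074,-0.0065,0.0071,0.05,-0.46,-0.06,0.005,0.0075,-0.0065,0.0071,0.05,-0.46,-0.06,0.005] max [0.0075 0.0065 0.0072 0.05   0.46   0.06   0.005 ]
```

View pics/w5.png

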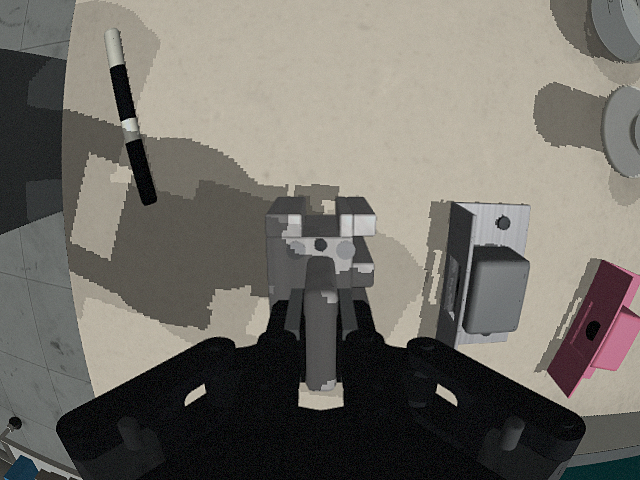

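The reader, at (490,275), is ahead of the block's grooved face, with the plate and block edges parallel. I'll lower and align in front of it.

Request:
{"fn": "apply_moves", "kwargs": {
  "series": [0.0074, -0.0065, 0.0072, 0, -0.46, 0, 0.005, 0.0074, -0.0065, 0.0072, 0, -0.46, 0, 0.005, 0.0074, -0.0065, 0.0072, 0, -0.46, 0, 0.005, 0.0074, -0.0065, 0.0072, 0, -0.46, 0, 0.005, 0, 0, 0, 0, 0, 0, 0.005]
}}

```text
time_s: 6.85
position: [0.5517, -0.0749, 0.0583]
ee_rot: [0.706, -0.035, 0.707, 0.04]
wrist_force: [-0.5, -0.1, -5.0]
gripper_width: 0.0109
```

```bash
python3 -c "
from h import *
s=robot.sense();print(s['position'],s['gripper_width'],s['wrist_force'],R.from_quat(s['ee_rot'],scalar_first=True).as_matrix().round(3).tolist())
plan([.56,-.0755,.058],5.7,3,g=.005)"
```

```text
[ 0.55165701 -0.0748786   0.05826736] 0.010888078267104518 [-0.47080886 -0.10628544 -4.9648256 ] [[-0.002, -0.105, 0.994], [0.007, 0.994, 0.105], [-1.0, 0.007, -0.001]]
[0.0001,-0.0005,0.0027,0.11,-0.03,-0.14,0.005,0.0001,-0.0005,0.0027,0.11,-0.03,-0.14,0.005,0.0001,-0.0005,0.0027,0.11,-0.03,-0.14,0.005] max [1.0e-04 5.0e-04 2.7e-03 1.1e-01 3.0e-02 1.4e-01 5.0e-03]
```

```bash
python3 -c "
from h import *
plan([.579,-.073,.058],5.7,5,g=.005)"
```

```text
[0.0,-0.0002,0.0055,0.07,-0.02,-0.08,0.005,0.0,-0.0002,0.0055,0.07,-0.02,-0.08,0.005,0.0,-0.0002,0.0055,0.07,-0.02,-0.08,0.005,0.0001,-0.0002,0.0055,0.07,-0.02,-0.08,0.005,0.0001,-0.0002,0.0055,0.07,-0.02,-0.08,0.005] max [0.0001 0.0002 0.0055 0.07   0.02   0.08   0.005 ]
```

Request:
{"fn": "apply_moves", "kwargs": {
  "series": [0, -0.0002, 0.0055, 0.07, 0, -0.1, 0.005, 0, -0.0002, 0.0055, 0.07, 0, -0.1, 0.005, 0, -0.0002, 0.0055, 0.07, 0, -0.1, 0.005, 0, -0.0002, 0.0055, 0.07, 0, -0.1, 0.005, 0, -0.0002, 0.0055, 0.07, 0, 0, 0.005, 0, 0, 0, 0, 0, 0, 0.005]
}}

```text
time_s: 7.35
position: [0.5824, -0.071, 0.0578]
ee_rot: [0.706, -0.036, 0.707, 0.036]
wrist_force: [-0.1, 0.1, -3.6]
gripper_width: 0.011
```

```bash
python3 -c "
from h import *
s=robot.sense();print(s['position'],s['gripper_width'],s['wrist_force'],R.from_quat(s['ee_rot'],scalar_first=True).as_matrix().round(3).tolist())
cam('wrist','w6.png')
plan([.5815,-.073,.056],5.7,2,g=.005)"
```

```text
[ 0.58235887 -0.07100715  0.05776629] 0.010950120016991678 [-0.06733604  0.1454411  -3.60666211] [[-0.002, -0.101, 0.995], [-0.0, 0.995, 0.101], [-1.0, 0.0, -0.002]]
[0.0009,-0.001,-0.0003,0.04,-0.07,-0.01,0.005,0.0009,-0.001,-0.0003,0.04,-0.07,-0.01,0.005] max [0.0009 0.001  0.0003 0.04   0.07   0.01   0.005 ]
```

View pics/w6.png

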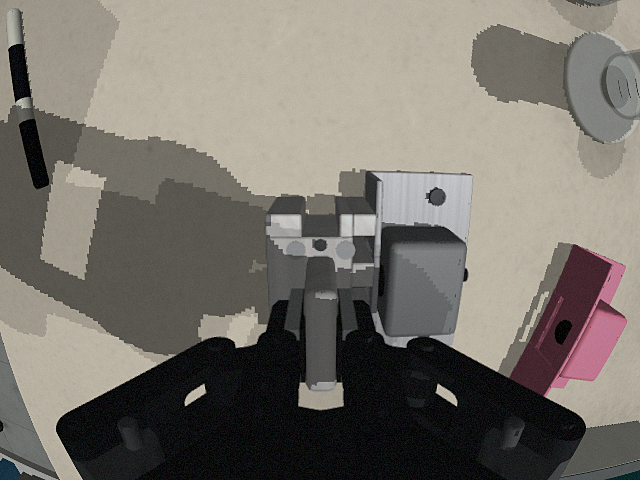

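The block's grooved side is at the plate (column 373). I'll ease it down and hold for more than a second.

Request:
{"fn": "apply_moves", "kwargs": {
  "series": [0.001, -0.001, 0, 0, 0, 0, 0.005, 0.001, -0.0005, 0, 0, 0, 0, 0.005, 0, 0, 0, 0, 0, 0, 0.005, 0, 0, 0, 0, 0, 0, 0.005, 0, 0, 0, 0, 0, 0, 0.005]
}}

```text
time_s: 7.82
position: [0.5815, -0.0725, 0.056]
ee_rot: [0.705, -0.036, 0.707, 0.036]
wrist_force: [-0.4, -0.7, -5.0]
gripper_width: 0.0112
```

```bash
cat > chk.py <<'E'
from h import *
import sys
s=robot.sense();print(s['position'],s['gripper_width'],s['wrist_force'],R.from_quat(s['ee_rot'],scalar_first=True).as_matrix().round(3).tolist())
t=sys.argv[1]
for n in ['scene','side']:
    p,d,c=cam(n)
    T=np.array(c['world_to_cam']);K=np.array(c['camera_matrix'])
    q=T[:3,:3]@np.array([.59,-.07,.04])+T[:3,3];u,v=(K@q)[:2]/q[2];u=int(u);v=int(v)
    cv2.imwrite(f'pics/{t}_{n}.png',cv2.resize(p[v-40:v+40,u-55:u+55],None,fx=6,fy=6,interpolation=cv2.INTER_CUBIC)[:,:,::-1])
    P=unproj(c,*np.meshgrid(np.arange(640),np.arange(480)),1.0);O=np.linalg.inv(T)[:3,3];W=(O+(P-O)*d[...,None])[d>0]
    m=((W>[.50,-.16,.038])&(W<[.598,.02,.05])).all(1);rect(W[m],n+' top') if m.sum()>10 else 0
    m=((W>[.50,-.16,.006])&(W<[.598,.02,.05])).all(1);rect(W[m],n+' body') if m.sum()>10 else 0
E
python3 chk.py a
```

```text
[ 0.58146084 -0.07246664  0.05604757] 0.01115472451265288 [-0.41836942 -0.7304152  -5.02489407] [[-0.002, -0.101, 0.995], [0.0, 0.995, 0.101], [-1.0, 0.0, -0.002]]
scene top 185 [578.2 -68.1] [49. 92.] 5.8
scene body 465 [577. -68.] [48.7 93.2] 4.1
side top 157 [578.5 -77.9] [38.8 85.9] 5.3
side body 320 [560.3 -76.4] [74.1 98.7] 67.5
```

View pics/a_scene.png

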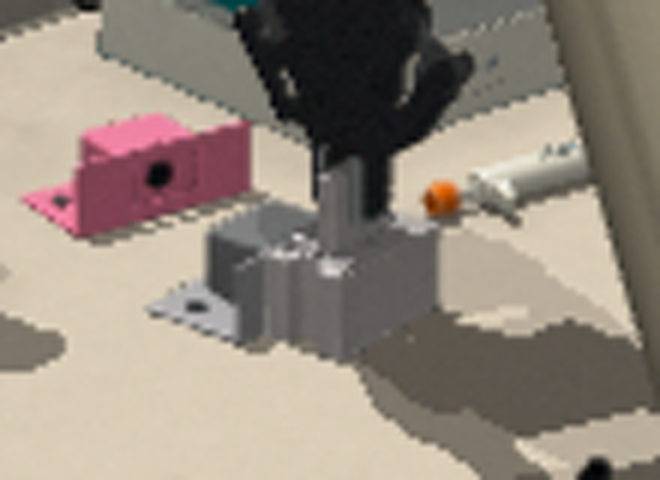

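View pics/a_side.png

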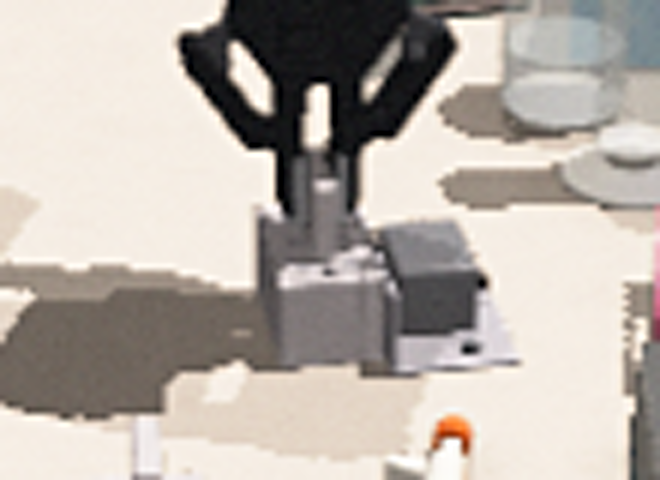

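Both views show the block against the plate, centred. The load reading says it still hangs a little, so I'll lower it to bench contact and hold.

Request:
{"fn": "apply_moves", "kwargs": {
  "series": [0.001, 0, 0, 0, 0, 0, 0.005, 0.001, 0, 0.0003, 0, 0, 0, 0.005, 0, 0, 0, 0, 0, 0, 0.005, 0, 0, 0, 0, 0, 0, 0.005]
}}

```text
time_s: 8.25
position: [0.5816, -0.0723, 0.0564]
ee_rot: [0.706, -0.036, 0.707, 0.036]
wrist_force: [-0.2, 0.1, -4.3]
gripper_width: 0.011
```

Request:
{"fn": "apply_moves", "kwargs": {
  "series": [0.002, 0, 0, 0, 0, 0, 0.005, 0.002, 0, 0, 0, 0, 0, 0.005, 0.002, 0, 0, 0, 0, 0, 0.005]
}}

```text
time_s: 8.5
position: [0.5818, -0.0721, 0.0558]
ee_rot: [0.707, -0.037, 0.706, 0.035]
wrist_force: [-8.0, 1.4, 16.4]
gripper_width: 0.0108
```

The bench contact is confirmed (+16 N). I'll release the extra pressure and hold.

Request:
{"fn": "apply_moves", "kwargs": {
  "series": [0, 0, 0, 0, 0, 0, 0.005, 0, 0, 0, 0, 0, 0, 0.005, 0, 0, 0, 0, 0, 0, 0.005, 0, 0, 0, 0, 0, 0, 0.005, 0, 0, 0, 0, 0, 0, 0.005, 0, 0, 0, 0, 0, 0, 0.005, 0, 0, 0, 0, 0, 0, 0.005, 0, 0, 0, 0, 0, 0, 0.005, 0, 0, 0, 0, 0, 0, 0.005, 0, 0, 0, 0, 0, 0, 0.005, 0, 0, 0, 0, 0, 0, 0.005, 0, 0, 0, 0, 0, 0, 0.005]
}}

```text
time_s: 9.5
position: [0.5819, -0.0721, 0.0558]
ee_rot: [0.707, -0.037, 0.706, 0.035]
wrist_force: [-1.5, 1.2, -1.2]
gripper_width: 0.0108
```

```bash
python3 chk.py b
```

```text
[ 0.58186782 -0.0721026   0.05580064] 0.01076898675247819 [-1.5431367   1.17660749 -1.20192137] [[0.002, -0.102, 0.995], [-0.002, 0.995, 0.102], [-1.0, -0.002, 0.002]]
scene top 182 [577.7 -71.4] [45.6 81.3] 4.5
scene body 468 [577.9 -71. ] [48.5 84. ] 6.2
side top 158 [578.2 -76.4] [38.1 85.4] 4.8
side body 325 [578.1 -76.8] [38.4 86.2] 4.9
```

View pics/b_scene.png

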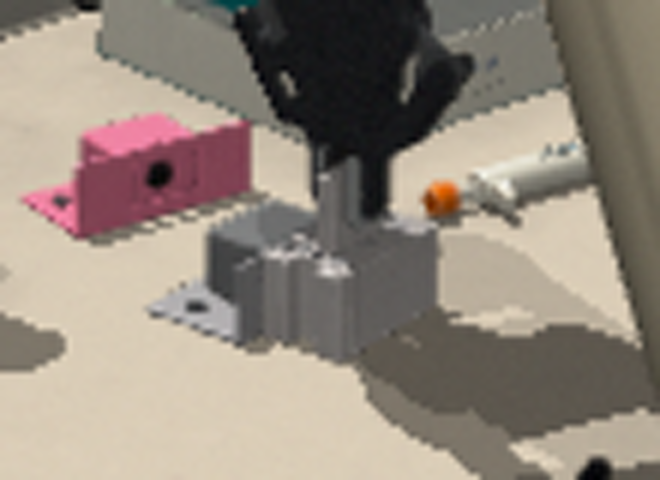

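The side is flat and centred, and it has stood there for over a second. I'll draw back and turn it.

```bash
python3 -c "
from h import *
a=plan([.5,-.08,.085],5.7,6,g=.005)
plan([.5,-.08,.085],-84.3,13,g=.005,start=a)"
```

```text
[-0.0049,0.0001,-0.0137,0.02,0.02,0.02,0.005,-0.0049,0.0001,-0.0137,0.02,0.02,0.02,0.005,-0.0049,0.0001,-0.0137,0.02,0.02,0.02,0.005,-0.0049,0.0001,-0.0137,0.02,0.02,0.02,0.005,-0.0049,0.0001,-0.0137,0.02,0.02,0.02,0.005,-0.0049,0.0001,-0.0137,0.02,0.02,0.02,0.005] max [0.0049 0.0001 0.0137 0.02   0.02   0.02   0.005 ]
[0.0,0.0,0.0,6.92,0.0,0.0,0.005,0.0,0.0,0.0,6.92,0.0,0.0,0.005,0.0,0.0,0.0,6.92,0.0,0.0,0.005,0.0,0.0,0.0,6.92,0.0,0.0,0.005,0.0,0.0,0.0,6.92,0.0,0.0,0.005,0.0,0.0,0.0,6.92,0.0,0.0,0.005,0.0,0.0,0.0,6.92,0.0,0.0,0.005,0.0,0.0,0.0,6.92,0.0,0.0,0.005,0.0,0.0,0.0,6.92,0.0,0.0,0.005,0.0,0.0,0.0,6.92,0.0,0.0,0.005,0.0,0.0,0.0,6.92,0.0,0.0,0.005,0.0,0.0,0.0,6.92,0.0,0.0,0.005,0.0,0.0,0.0,6.92,0.0,0.0,0.005] max [0.00e+00 0.00e+00 0.00e+00 6.92e+00 0.00e+00 0.00e+00 5.00e-03]
```

Request:
{"fn": "apply_moves", "kwargs": {
  "series": [-0.005, 0, -0.013, 0, 0, 0, 0.005, -0.005, 0, -0.014, 0, 0, 0, 0.005, -0.005, 0, -0.014, 0, 0, 0, 0.005, -0.005, 0, -0.014, 0, 0, 0, 0.005, -0.005, 0, -0.014, 0, 0, 0, 0.005, -0.005, 0, -0.013, 0, 0, 0, 0.005, 0, 0, 0, 0, 0, 0, 0.005]
}}

```text
time_s: 10.18
position: [0.4966, -0.0805, 0.0836]
ee_rot: [0.706, -0.036, 0.706, 0.036]
wrist_force: [0.7, -0.6, -5.2]
gripper_width: 0.011
```

Request:
{"fn": "apply_moves", "kwargs": {
  "series": [0, 0, 0, 6.5, 0, 0, 0.005, 0, 0, 0, 6.9, 0, 0, 0.005, 0, 0, 0, 6.9, 0, 0, 0.005, 0, 0, 0, 6.9, 0, 0, 0.005, 0, 0, 0, 6.9, 0, 0, 0.005, 0, 0, 0, 6.9, 0, 0, 0.005, 0, 0, 0, 6.9, 0, 0, 0.005, 0, 0, 0, 6.9, 0, 0, 0.005, 0, 0, 0, 6.9, 0, 0, 0.005, 0, 0, 0, 6.9, 0, 0, 0.005, 0, 0, 0, 6.9, 0, 0, 0.005, 0, 0, 0, 6, 0, 0, 0.005]
}}

```text
time_s: 11.18
position: [0.5025, -0.0813, 0.0794]
ee_rot: [0.548, 0.449, 0.546, -0.448]
wrist_force: [0.7, -0.1, -5.0]
gripper_width: 0.011
```

```bash
python3 -c "
from h import *
s=robot.sense();print(s['position'],s['gripper_width'],s['wrist_force'],R.from_quat(s['ee_rot'],scalar_first=True).as_matrix().round(3).tolist())
plan([.53,-.078,.07],-84.3,4,g=.005)"
```

```text
[ 0.50246315 -0.0813383   0.07943257] 0.01095078026655788 [ 0.70508654 -0.0776395  -4.97212599] [[0.002, 0.981, 0.196], [-0.001, 0.196, -0.981], [-1.0, 0.002, 0.001]]
[0.0024,0.0069,0.0005,1.4,0.02,-0.03,0.005,0.0024,0.0069,0.0004,1.4,0.02,-0.03,0.005,0.0024,0.0069,0.0002,1.4,0.02,-0.03,0.005,0.0024,0.0069,0.0,1.4,0.02,-0.03,0.005] max [2.4e-03 6.9e-03 5.0e-04 1.4e+00 2.0e-02 3.0e-02 5.0e-03]
```

Request:
{"fn": "apply_moves", "kwargs": {
  "series": [0.004, 0.007, 0.0005, 1.4, 0, 0, 0.005, 0.004, 0.007, 0.0004, 1.4, 0, 0, 0.005, 0.004, 0.007, 0.0002, 1.4, 0, 0, 0.005, 0.004, 0.007, 0, 1.4, 0, 0, 0.005, 0, 0, 0, 0, 0, 0, 0.005]
}}

```text
time_s: 11.6
position: [0.5342, -0.0782, 0.0608]
ee_rot: [0.522, 0.478, 0.52, -0.477]
wrist_force: [-0.1, 0.0, -4.6]
gripper_width: 0.0108
```

```bash
python3 -c "
from h import *
s=robot.sense();print(s['position'],s['wrist_force'])
p,d,c=cam('wrist','w7.png');np.savez('w7.npz',p=p,d=d,K=c['camera_matrix'],T=c['world_to_cam'])
W=fcloud('w7.npz')
P=W[((W>[.585,-.15,.008])&(W<[.70,.02,.05])).all(1)];rect(P,'reader')
P=W[((W>[.45,-.15,.047])&(W<[.585,.02,.055])).all(1)];rect(P,'blocktop')
plan([.562,-.075,.0585],-84.3,5,g=.005)"
```

```text
[ 0.5341571  -0.07822935  0.06083376] [-0.09099586  0.03311492 -4.61162096]
reader 11953 [635.8 -67.1] [ 58.4 109.4] 5.8
blocktop 6245 [550.  -75.8] [47.7 48.1] 5.1
[0.0005,0.0057,-0.0001,-0.13,0.01,-0.03,0.005,0.0005,0.0057,-0.0001,-0.13,0.01,-0.03,0.005,0.0005,0.0057,-0.0001,-0.13,0.01,-0.03,0.005,0.0005,0.0057,-0.0001,-0.13,0.01,-0.03,0.005,0.0005,0.0057,-0.0001,-0.13,0.01,-0.03,0.005] max [5.0e-04 5.7e-03 1.0e-04 1.3e-01 1.0e-02 3.0e-02 5.0e-03]
```

View pics/w7.png

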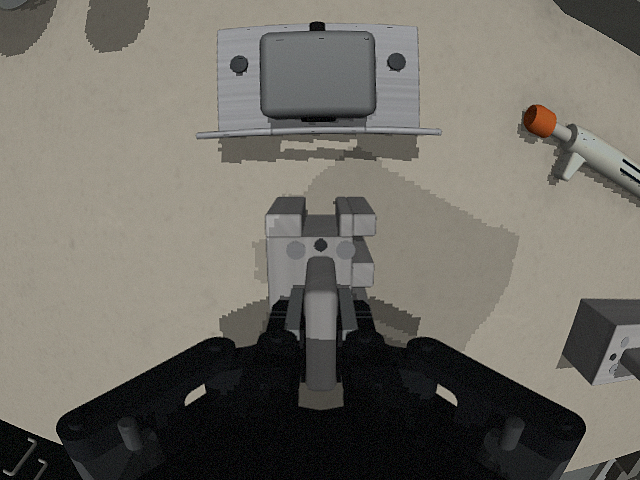

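The one-groove end at (320,215) faces the reader plate at row 132. It is aligned on the window column and the smooth block is well clear at (605,340).

Request:
{"fn": "apply_moves", "kwargs": {
  "series": [0.0005, 0.0057, 0, -0.1, 0, 0, 0.005, 0.0005, 0.0057, 0, -0.1, 0, 0, 0.005, 0.0005, 0.0057, 0, -0.1, 0, 0, 0.005, 0.0005, 0.0055, 0, -0.1, 0, 0, 0.005, 0.0005, 0.0055, 0, -0.1, 0, 0, 0.005, 0, 0, 0, 0, 0, 0, 0.005]
}}

```text
time_s: 12.15
position: [0.5644, -0.0755, 0.0586]
ee_rot: [0.526, 0.475, 0.523, -0.474]
wrist_force: [1.4, -0.1, -5.3]
gripper_width: 0.0109
```

```bash
python3 -c "
from h import *
s=robot.sense();print(s['position'],s['wrist_force'],R.from_quat(s['ee_rot'],scalar_first=True).as_matrix().round(3).tolist())
cam('wrist','w8.png')
plan([.565,-.0745,.0565],-84.3,2,g=.005)"
```

```text
[ 0.56438651 -0.07547035  0.05860971] [ 1.39101396 -0.05350315 -5.33425526] [[0.004, 0.995, 0.1], [-0.001, 0.1, -0.995], [-1.0, 0.004, 0.001]]
[0.001,0.0006,-0.0004,0.02,0.03,-0.08,0.005,0.001,0.0006,-0.0004,0.02,0.03,-0.08,0.005] max [0.001  0.0006 0.0004 0.02   0.03   0.08   0.005 ]
```

View pics/w8.png

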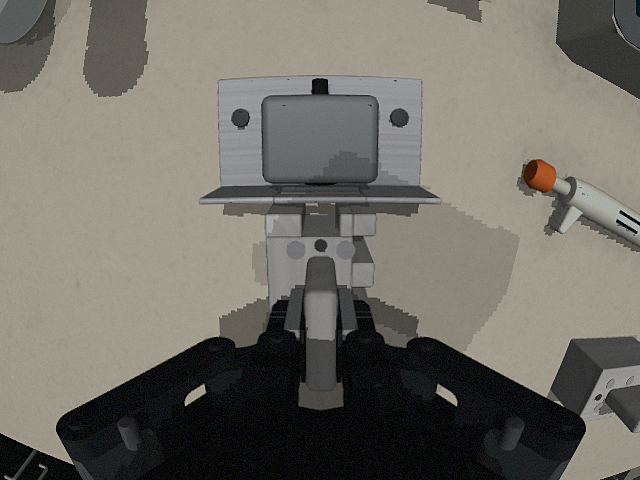

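The plate spans columns 199–441 and the block 266–375, so both are centred at 320. I'll lower it to the bench.

Request:
{"fn": "apply_moves", "kwargs": {
  "series": [0.0015, 0.0012, 0, 0, 0, 0, 0.005, 0.0015, 0.0008, 0, 0, 0, 0, 0.005, 0.002, 0, 0, 0, 0, 0, 0.005, 0, 0, 0, 0, 0, 0, 0.005]
}}

```text
time_s: 12.53
position: [0.566, -0.0751, 0.0565]
ee_rot: [0.526, 0.475, 0.523, -0.473]
wrist_force: [-0.1, -0.4, -5.6]
gripper_width: 0.0107
```

Request:
{"fn": "apply_moves", "kwargs": {
  "series": [0.002, 0, 0, 0, 0, 0, 0.005, 0.0015, 0, 0, 0, 0, 0, 0.005, 0, 0, 0, 0, 0, 0, 0.005]
}}

```text
time_s: 12.78
position: [0.5667, -0.0752, 0.0562]
ee_rot: [0.528, 0.475, 0.522, -0.473]
wrist_force: [-0.2, -0.9, -4.7]
gripper_width: 0.011
```

Request:
{"fn": "apply_moves", "kwargs": {
  "series": [0.002, 0, -0.0003, 0, 0, 0, 0.005, 0.002, 0, -0.0003, 0, 0, 0, 0.005, 0.002, 0, 0, 0, 0, 0, 0.005]
}}

```text
time_s: 13.03
position: [0.5676, -0.0752, 0.0557]
ee_rot: [0.53, 0.476, 0.52, -0.472]
wrist_force: [-5.8, 2.8, 21.0]
gripper_width: 0.0111
```

Request:
{"fn": "apply_moves", "kwargs": {
  "series": [0, 0, 0, 0, 0, 0, 0.005, 0, 0, 0, 0, 0, 0, 0.005]
}}

```text
time_s: 13.2
position: [0.5672, -0.0751, 0.0563]
ee_rot: [0.53, 0.476, 0.52, -0.472]
wrist_force: [0.7, -0.1, -2.8]
gripper_width: 0.0107
```

```bash
python3 chk.py c
```

```text
[ 0.56721857 -0.07512201  0.05626065] 0.01070997137929255 [ 0.6971719  -0.06154999 -2.77450639] [[0.014, 0.995, 0.101], [-0.005, 0.101, -0.995], [-1.0, 0.013, 0.007]]
scene top 197 [560.7 -74.8] [76.  52.1] 4.6
scene body 499 [564.7 -63.1] [101.6  55.7] 26.4
side top 188 [562.3 -79.3] [55.8 70.4] 88.4
side body 441 [545.9 -86.2] [118.9  63.3] 27.2
```

View pics/c_scene.png

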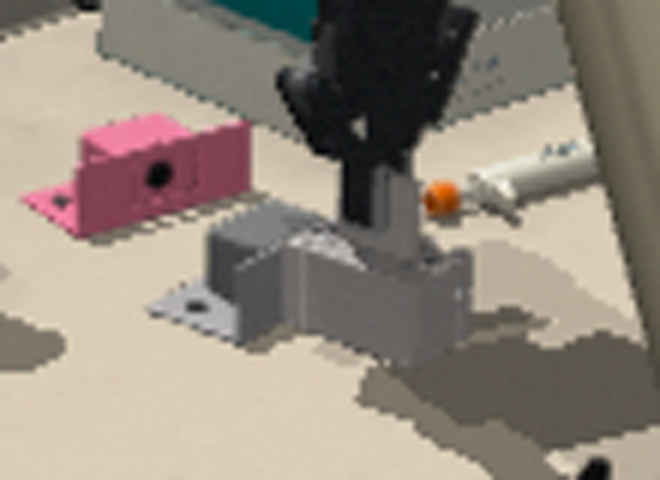

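View pics/c_side.png

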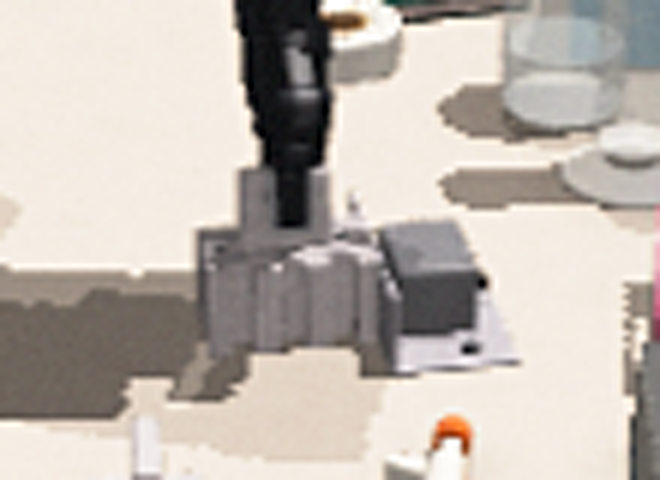

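The end is flat against the plate and the block is upright on the bench. I'll release and retreat upward.

Request:
{"fn": "apply_moves", "kwargs": {
  "series": [0, 0, 0, 0, 0, 0, 0.03, 0, 0, 0, 0, 0, 0, 0.05, 0, 0, 0, 0, 0, 0, 0.05, 0, 0, 0, 0, 0, 0, 0.05, 0, 0, 0, 0, 0, 0, 0.05, 0, 0, 0, 0, 0, 0, 0.05]
}}

```text
time_s: 13.8
position: [0.5683, -0.0757, 0.0556]
ee_rot: [0.53, 0.476, 0.519, -0.472]
wrist_force: [0.5, 0.2, -0.5]
gripper_width: 0.0498
```

Request:
{"fn": "apply_moves", "kwargs": {
  "series": [-0.01, 0, 0, 0, 0, 0, 0.05, -0.02, 0, 0, 0, 0, 0, 0.05, -0.025, 0, 0, 0, 0, 0, 0.05, -0.025, 0, 0, 0, 0, 0, 0.05, -0.025, 0, 0, 0, 0, 0, 0.05, -0.025, -0.01, 0, 0, 0, 0, 0.05, -0.02, -0.02, 0, 0, 0, 0, 0.05, 0, -0.02, 0, 0, 0, 0, 0.05, 0, 0, 0, 0, 0, 0, 0.05, 0, 0, 0, 0, 0, 0, 0.05]
}}

```text
time_s: 14.63
position: [0.5143, -0.0797, 0.219]
ee_rot: [0.532, 0.476, 0.518, -0.471]
wrist_force: [0.3, 0.0, 0.2]
gripper_width: 0.0498
```

```bash
python3 chk.py d; python3 - <<'E'
from h import *
p,d,c=cam('wrist','w9.png');np.savez('w9.npz',p=p,d=d,K=c['camera_matrix'],T=c['world_to_cam'])
W=fcloud('w9.npz')
P=W[((W>[.45,-.15,.04])&(W<[.60,.02,.05])).all(1)];rect(P,'blocktop');print(np.median(P[:,2]))
P=W[((W>[.45,-.15,.06])&(W<[.60,.02,.1])).all(1)];rect(P,'plate');
P=W[((W>[.606,-.15,.008])&(W<[.70,.02,.05])).all(1)];rect(P,'reader')
P=W[((W>[.44,-.4,.05])&(W<[.54,-.25,.1])).all(1)];rect(P,'plainplate')
E
```

```text
[ 0.51429906 -0.0797408   0.21899514] 0.04977642617522043 [0.33793747 0.02666971 0.23530403] [[0.02, 0.995, 0.101], [-0.008, 0.102, -0.995], [-1.0, 0.019, 0.01]]
scene top 194 [564.6 -66.8] [95.1 53.8] 24.2
scene body 501 [565.5 -63.5] [100.7  57.4] 26.5
side top 181 [563.9 -79.5] [71.  49.4] 5.9
side body 438 [563.6 -85.3] [70.8 59.8] 3.9
blocktop 3328 [564.7 -74.8] [75.7 48.2] 6.3
0.04495938599046356
plate 929 [566.7 -74.4] [44. 12.] 5.9
reader 3323 [634.5 -73.6] [64.1 90. ] 12.4
plainplate 874 [ 496.5 -308.9] [45.2 12.6] 89.4
```

View pics/w9.png

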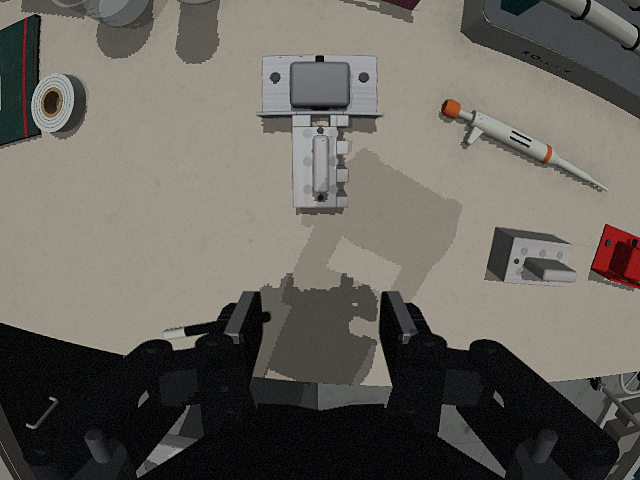

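The wrist view shows the block at (320,165), with its one-groove end on the plate (row 117) and centred. The smooth block at (530,258) is in its place and the gripper is clear. I'll hand in.

```bash
python3 -c "
from h import *
print(order.close_job())"
```

```text
the job is handed in; nothing more can be done
None
```

The block was read on both sides and I have handed the job in; `order.close_job()` reports no verdict.

**What I did:** I gripped the grooved block by its lifting plate. I held its three-grooved side against the grey reader's plate for over a second, centred and pressed down to bench contact. Then I drew it back and turned it a quarter turn. I set it down with its one-grooved end on the plate, opened the fingers and raised the arm clear. The clock was at about 15 s when I handed in.

**Last checks (wrist camera):**
- **Grooved block:** its centre is at about (0.567, -0.074) m, turned 5.9° against the reader's roughly 5.8°. Its origin is about 40 mm from the plate's front face, so the end is touching within measurement error. It is centred on the window within about 1 mm, and its top is at 45 mm, so it stands on the bench.
- **Smooth block:** it measures within about 2 mm of where it stood at the start.
- **Robot:** the fingers were clear of everything, and the wrist force was near zero.

**What disagreed:** the scene and side cameras' final fits for the block were off (up to 26° turn and 11 mm). They see only part of it and mix in the reader, so I relied on the wrist view. The last wrist fit of the reader itself was also off (12.4°) because I cut the data too tightly. I used the earlier full fits instead.

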